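Hold the hinge leaf in line for the pin

ROBOT

A 6-joint arm with a two-finger parallel gripper is mounted at the origin on the work surface. World frame = base frame: x ahead of the robot, y to its left, z up, the work surface at z = 0. Lengths are in m, angles in degrees, forces in N, time in s.
With the tool pointing down it reaches from about 0.25 to 0.725 m from the base axis. Payload 9.7 kg.
Tool frame: the origin (TCP) lies midway between the tips of the shut fingers; the grasp point (between the pads) lies bot.grasp_offset behind it (bot.grasp_offset is the distance from the TCP to the grasp point, in m); x points along the fingers, y is the direction in which the jaws open and shut, and the axes are right-handed (so a half turn about x gives the same grasp; the last joint's range is limited). The gripper opens to 85 mm and grips with 20 to 120 N. Pads are 22 mm wide; open, the fingers measure 114 mm over their backs; the gripper's body (76 mm by 85 mm) begins 54 mm behind the grasp point. The pads swing forward as they close: fully open they stand 13 mm farther back than shut.
Start: joints at [66.52, 4.979, 10.078, 95.1, 0, 90], TCP at [0.219, 0.504, 0.231] pointing down, gripper open.
Joint ranges: [-179.16, 179.16], [-48.56, 103.87], [-65.8, 70.77], [-126.05, 130.52], [-82.76, 87.17], [-180, 180]. Speed limits (degrees/s): [127.2, 127.2, 147.25, 180, 180, 180].

INTERFACE

Orientations are given as [roll, pitch, yaw] about the fixed x, y, z axes, in that order (R = Rz(yaw) Ry(pitch) Rx(roll)).
In Python, from workcell import status, camera, bot gives the robot as it stands.
- The arm moves only by the shell command python3 -m jog 'ROWS' [OPENING] [FORCE]. ROWS is text: rows parted by semicolons, each of 4 numbers parted by spaces: the shift along the tool's x, y, z in mm, then the turn about the tool's x in degrees. A call has exactly 8 rows; each row is the pose to reach, as a shift and turn from the pose commanded when the call began, along the tool's axes at that moment; what a row does not reach only later rows make up. A row lasts 1/8 s, in which the tool goes at most 62.5 mm and 10.7 degrees, less where a joint would pass 70% of its speed; a pose out of reach is approached as far as the arm can. A call with a gripper value outside its range is refused whole. OPENING is the opening, from 0 (shut) to 1 (fully open), set as the call begins (- or left out, the last holds). The fingers move at their own pace and stop on an object; FORCE is the grip in N (left out, the last holds). Time passes only in rows, so rows that repeat a pose let the fingers close, or fill a call up. It gives the time, the measured TCP pose, the force and the opening at its end, in the units of the state.
- status.get_obs(): the state, without advancing time (a new reading comes with each control period).
- camera(name): name is "scene" or "side" or "wrist"; returns a dict with "color" (420x560x3 uint8, red, green, blue), "vfov" (degrees; the focal length in pixels is half the picture's height over the tangent of half this angle, whatever the lens; pixels are square), "cx", "cy" (the principal point, pixels), "D" ([k1, k2, p1, p2, k3] as OpenCV has them; the pictures are not rectified), "rvec" (rotation vector, rad) and "tvec" (3), from world to camera coordinates, as OpenCV has them. Camera axes: x right, y down, z forward; pixel columns grow to the right and rows downward; lengths in m; the calibration is good to about 2 mm. A picture is of the moment at which its call begins. There is no depth.
- bot.job_done(): hands the job in, once; it reports no verdict.
The state is a dict: "time": time; "q": joint angles; "qd": joint speeds; "joint_efforts": joint torques, N m; "ee_pos": TCP position; "tcp_rot": TCP orientation; "wrist_force": force on the tool from outside, world axes, zero at the start; "torque": the same for the moment, N m; "opening": finger opening in m.
Only numpy, scipy, OpenCV 4.12 (cv2) and the standard library are available. Lean on these libraries where they do the work, as an engineer would, in place of code of your own. Each camera call takes 0.05 s, during which the arm holds its last target. There are 200 camera calls.

TASK

Get the case hinge ready for pinning. First take the loose hinge pin off its sloping rest and stand it in the holder cup, so that it is at hand. Then pick up the loose hinge leaf, which is screwed to a short wooden rail, and bring its knuckle into the gap between the two knuckles on the jamb block, so that all three holes are in one line and the pin could be pushed straight through. Finish holding it there in the gripper, hanging free of the jamb block: do not let go. Leave the other things on the table where they are.

Things in the scene. Friction and masses are not known exactly. Their poses are not given: they have to be found in the camera images.
- pin_mid (a point): Middle of the hinge pin, a plain steel rod 10 mm in diameter and 120 mm long, 0.07 kg, without a head (both ends alike). The point's x axis runs along the rod. At the start it leans in the notches of the sloping rest, its far end (+x) up by 0.6 rad (34 degrees), its middle 85 mm above the table, pointing roughly away from the robot.
- rest: Sloping wooden rest for the pin, fixed to the table, left or right. Origin under its centre, x along its base (120 x 60 mm) towards the raised end; pin_mid is 85 mm above the origin. Two notched posts, 8 mm thick and 30 mm wide, carry the pin 45 mm either side of its middle, notches open at the top; between them 80 mm of rod is free, with 28 mm of room below it. A stop closes the low end.
- cup_rim (a point): Centre of the mouth of the holder cup: loose, heavy (0.4 kg), round, white ceramic, no handle, 80 mm tall, outer diameter 64 mm, inner 56 mm, inner floor 6 mm above the table. z up. It stands left or right of the jamb block. The pin put in it leans up to about 35 degrees against the wall, which is fine.
- leaf_rail (a point): Grasp point and centre of mass of the loose hinge leaf (0.25 kg), half-way up its wooden rail. Rail 95 x 40 x 30 mm (x, y, z), lying flat; this point is 15 mm above its underside, 35 mm from the end nearer the knuckle. A 34 mm wide steel strap, flush with the rail's top, runs from that end to the knuckle. x points along the rail to the knuckle (at first roughly away from the robot), z up.
- leaf_knuckle (a point): Centre of the loose leaf's knuckle: a steel tube 34 mm long, 26 mm outside diameter, with a 14 mm hole along its y axis. It lies 72 mm along x and 2 mm along z from leaf_rail; axes as leaf_rail.
- jamb_axis (a point): Point on the level hinge axis (its y) midway between the jamb block's two knuckles, 107 mm above the table: the loose knuckle's centre belongs here. x points into the block, z up. The knuckles are like the loose one; the 40 mm gap is open above, below and to the robot. Fixed block 60 x 130 mm, 120 mm tall; its front face is 18 mm behind the axis. Nothing in the gap carries the leaf.
- spool: Bystander: spool of solder, 60 mm across, 52 mm tall, standing on the other side of the jamb block from the cup. Origin under its centre.
- bottle_a: Bystander: brown bottle, 62 mm across, 200 mm tall, far left. Origin under its centre.
- bottle_b: Bystander: brown bottle, 62 mm across, 200 mm tall, far right. Origin under its centre.
- pliers: Bystander: pliers with red handles, about 150 mm long, 12 mm thick, lying flat between the rest and the loose leaf. Origin under its middle.
- driver: Bystander: screwdriver lying on the left. Origin under its middle.
- phone: Bystander: phone, 75 x 145 x 9 mm, lying on the right. Origin under its centre.
Mind the look-alikes: they are no part of the job. Of the things that look like the part that bears leaf_rail, take the one that is nearest to the robot's base at the start.

How it is judged:
By the outcome, as a careful person would: the job done as asked, in the order asked, and still so for the second after the job is handed in, while the arm keeps its last pose, push and grip.
It also fails if it takes over 58 s, if anything falls off the work surface, if the arm or the gripper's body presses on something with over 40 N, if the wrist force passes 120 N, or if a joint passes its speed limit or range.

## Working session

There is one attempt and no reset: what is moved stays moved. The work goes in short steps, Python scripts to look and compute and a shell command to move; the robot and the scene stay as the last step left them, time stands still between calls to the robot, and variables do not carry over. Pictures are saved under pics/ and viewed, about 8 in all and at most 12, crops included, and the job is handed in when it is done.

```bash
ls; mkdir -p pics
python3 - <<'E'
from workcell import status,camera,bot
import cv2
print(status.get_obs(), bot.grasp_offset)
for n in("scene","side"):
    c=camera(n); cv2.imwrite(f"pics/{n}0.png",c["color"][:,:,::-1])
    print(n,{k:v for k,v in c.items() if k!="color"})
E
```

```text
pics
{'time': 0.0, 'q': array([ 6.65209349e+01,  5.01165130e+00,  1.00341212e+01,  9.50992113e+01,
       -5.38743815e-04,  8.99999043e+01]), 'qd': array([ 0.03231796, -0.06860356, -0.05216556,  0.07865484,  0.05418731,
        0.03244997]), 'joint_efforts': array([ 1.08250009e-03, -5.20375657e+01,  4.64813590e+01,  1.57115911e-02,
        7.77516334e-05, -2.93967389e-05]), 'ee_pos': array([0.21903924, 0.5042528 , 0.2305748 ]), 'tcp_rot': array([ -89.59787173,   89.92325674, -113.07684073]), 'wrist_force': array([0.71537664, 0.17370784, 0.78066217]), 'torque': array([-0.05295626,  0.01414916,  0.00408796]), 'opening': 0.08527761910656204} 0.0187
scene {'vfov': 49.42164267159497, 'cx': 283.6644707056638, 'cy': 217.06023182813917, 'D': array([0.04879046, 0.        , 0.        , 0.        , 0.        ]), 'rvec': array([ 1.24852485,  2.35300754, -0.91587804]), 'tvec': array([ 0.26654315, -0.33633953,  1.91322053])}
side {'vfov': 43.00281990822585, 'cx': 285.47545214971814, 'cy': 208.10665255088546, 'D': array([-0.06920225,  0.        ,  0.        ,  0.        ,  0.        ]), 'rvec': array([ 2.11276314, -0.02578051,  0.0190182 ]), 'tvec': array([-0.58401055,  0.09336923,  1.74835332])}
```

Run:
```python
import cv2,numpy as np
a=[cv2.resize(cv2.imread(f"pics/{n}0.png"),(784,588),interpolation=cv2.INTER_CUBIC) for n in("scene","side")]
cv2.imwrite("pics/s0.png",a[0]);cv2.imwrite("pics/d0.png",a[1])
```

```text
(no output)
```

View pics/s0.png

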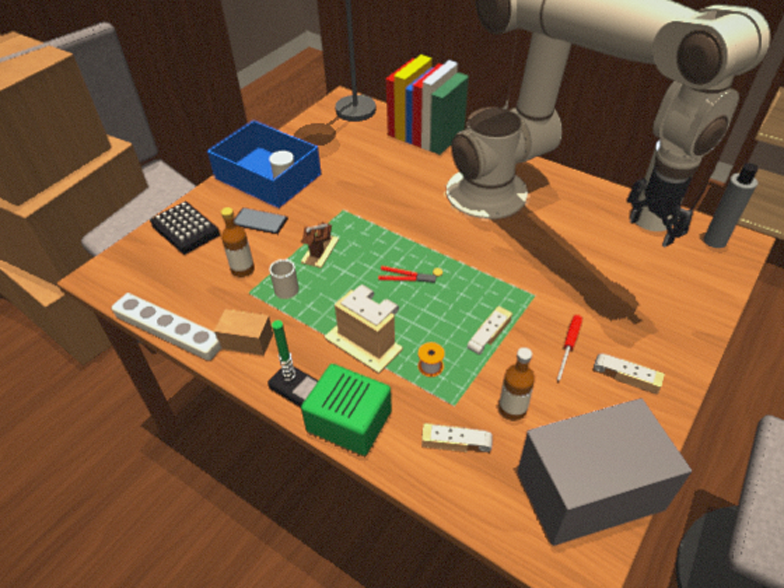

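View pics/d0.png

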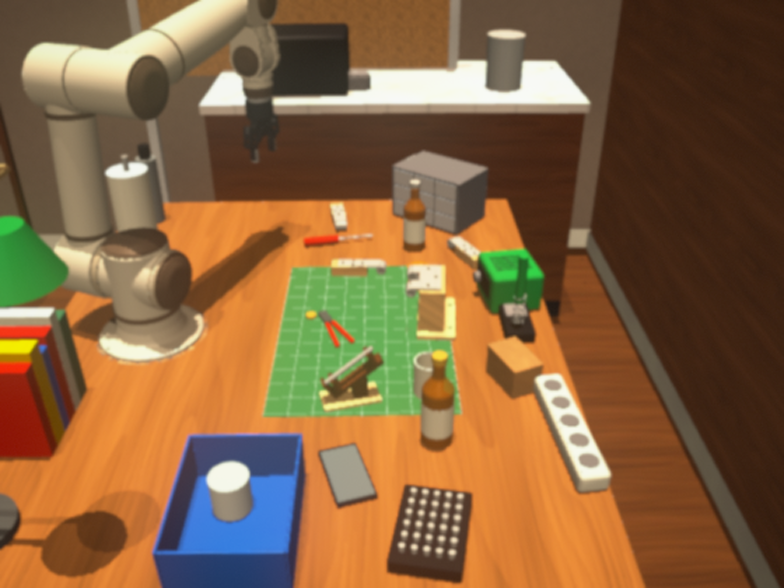

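The scene view (784 px wide) shows the rest with the pin at (318,240), the cup at (284,279) and the jamb block at (367,320). There are three leaves, at (490,328), (628,372) and (457,437). In the side view they are at: rest (350,380), cup (427,372), jamb (430,300), leaves (357,266), (339,215) and (465,250). Next I'll cast rays for rough positions.

```bash
cat > h.py <<'E'
import numpy as np,cv2
from workcell import status,camera,bot
from scipy.spatial.transform import Rotation as Ro
def K(c):
    f=c["color"].shape[0]/2/np.tan(np.radians(c["vfov"])/2); return np.array([[f,0,c["cx"]],[0,f,c["cy"]],[0,0,1.]])
def ray(c,uv):
    p=cv2.undistortPoints(np.array([[uv]],float),K(c),c["D"])[0,0]
    R=cv2.Rodrigues(c["rvec"])[0]; return -R.T@c["tvec"], R.T@np.array([p[0],p[1],1.])
def plane(c,uv,z):
    o,d=ray(c,uv); return o+d*(z-o[2])/d[2]
def two(c1,u1,c2,u2):
    o,d=ray(c1,u1);p,e=ray(c2,u2)
    s=np.linalg.lstsq(np.c_[d,-e],p-o,rcond=None)[0]
    a,b=o+s[0]*d,p+s[1]*e; return (a+b)/2,np.linalg.norm(a-b)
def proj(c,P): return cv2.projectPoints(np.atleast_2d(np.array(P,float)),c["rvec"],c["tvec"],K(c),c["D"])[0][:,0]
def tool():
    s=status.get_obs(); return s["ee_pos"],Ro.from_euler("xyz",s["tcp_rot"],degrees=True).as_matrix()
def shift(P):
    p,R=tool(); return R.T@(np.array(P)-p)*1000   # tool-axis mm to bring TCP to P
def save(c,f,box=None,k=1.4):
    im=c["color"][:,:,::-1]
    if box: x,y,w,h=box; im=im[y:y+h,x:x+w]
    cv2.imwrite("pics/"+f,cv2.resize(im,None,fx=k,fy=k,interpolation=cv2.INTER_CUBIC))
E
python3 - <<'E'
from h import *
s=camera("scene");d=camera("side");w=camera("wrist")
np.set_printoptions(precision=3,suppress=True)
for n,a,b,z in[("leafmat",(490,328),(357,266),.03),("leafB",(628,372),(339,215),.03),("leafC",(457,437),(465,250),.03),("cuprim",(284,268),(426,360),.08),("rest",(318,240),(350,375),.085),("spool",(430,352),None,.05),("pliers",(415,276),(332,325),.01),("botA",(235,228),(439,385),.1),("driver",(570,345),(330,240),.01),("jambtop",(367,305),(430,280),.12)]:
    print(n,plane(s,np.array(a)/1.4,z),plane(d,np.array(b)/1.4,z) if b else "")
R=cv2.Rodrigues(w["rvec"])[0]; print("wristcam",-R.T@w["tvec"],R[2]); p,T=tool(); print(T, "cam in tool",T.T@(-R.T@w["tvec"]-p),T.T@R.T,w["vfov"],w["cx"],w["cy"],w["D"])
E
```

```text
leafmat [0.485 0.277 0.03 ] [0.479 0.25  0.03 ]
leafB [0.428 0.592 0.03 ] [0.418 0.565 0.03 ]
leafC [0.781 0.362 0.03 ] [0.771 0.334 0.03 ]
cuprim [ 0.638 -0.226  0.08 ] [ 0.631 -0.236  0.08 ]
rest [ 0.514 -0.217  0.085] [ 0.479 -0.29   0.085]
spool [0.639 0.205 0.05 ] 
pliers [0.423 0.023 0.01 ] [0.425 0.002 0.01 ]
botA [ 0.61  -0.414  0.1  ] [ 0.65  -0.344  0.1  ]
driver [0.411 0.451 0.01 ] [0.397 0.441 0.01 ]
jambtop [0.651 0.042 0.12 ] [0.654 0.019 0.12 ]
wristcam [0.143 0.538 0.374] [ 0.295 -0.129 -0.947]
[[-0.     0.398  0.917]
 [-0.001  0.917 -0.398]
 [-1.    -0.001 -0.   ]] cam in tool [-0.143  0.001 -0.083] [[ 0.001 -0.322  0.947]
 [ 1.     0.001 -0.   ]
 [-0.001  0.947  0.322]] 63.58051050691922 284.90781043400983 207.3744346498217 [-0.028  0.     0.     0.     0.   ]
```

Run:
```python
from h import *
s=camera("scene");d=camera("side")
print(two(s,np.array((318,236))/1.4,d,np.array((349,366))/1.4))
for P in[(.48,-.25,.231)]: print(shift(P))
```

```text
(array([ 0.47995709, -0.24169675,  0.06700826]), np.float64(0.012979844918471253))
[ 3.13625888e-01 -5.88010529e+02  5.39853387e+02]
```

```bash
python3 -m jog '0 -42 38 0;0 -84 76 0;0 -126 114 0;0 -168 152 0;0 -210 190 0;0 -252 228 0;0 -294 266 0;0 -336 304 0'; python3 -m jog '0 -42 38 0;0 -84 78 0;0 -126 117 0;0 -168 156 0;0 -210 195 0;0 -252 236 0;0 -252 236 0;0 -252 236 0'
python3 - <<'E'
from h import *
w=camera("wrist");save(w,"w1.png"); s=camera("scene");d=camera("side")
save(s,"x.png")
print(shift((.48,-.25,.231)),status.get_obs()["tcp_rot"])
E
```

```text
time: 1.35
ee_pos: [0.3643, 0.0734, 0.2315]
tcp_rot: [35.4, 89.9, 11.9]
wrist_force: [1.4, 0.6, -0.5]
opening: 0.0851
time: 2.35
ee_pos: [0.4799, -0.2498, 0.2311]
tcp_rot: [163.8, 89.9, 140.3]
wrist_force: [-0.1, -0.1, 0.6]
opening: 0.0856
[ 0.96538339 -0.96972732  0.38772055] [  1.26523147  89.9449508  -22.14256621]
```

View pics/w1.png

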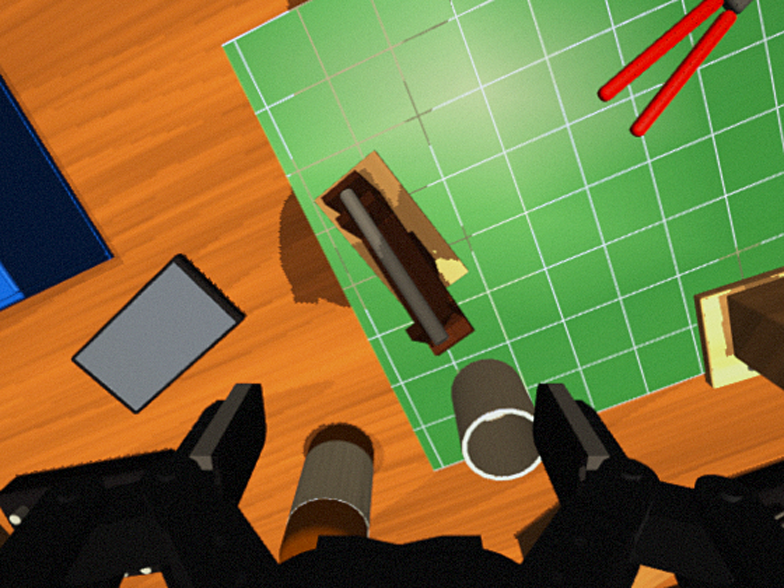

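The wrist view shows the pin from its low end (348,193) to its high end (440,340), with the cup rim centre at (502,444), the pliers at upper right and the jamb base at right.

Run:
```python
from h import *
np.set_printoptions(precision=4,suppress=True)
w=camera("wrist")
g=cv2.cvtColor(w["color"],cv2.COLOR_RGB2HSV).astype(int)
# pin: grey low-saturation, along line
m=((g[:,:,1]<70)&(g[:,:,2]>60)).astype(np.uint8); m[:, :230]=0; m[:,330:]=0; m[:125]=0; m[250:]=0
n,l,st,ce=cv2.connectedComponentsWithStats(m); i=1+st[1:,4].argmax(); print(st[i],ce[i])
pts=np.argwhere(l==i)[:,::-1].astype(np.float32)
r=cv2.minAreaRect(pts); b=cv2.boxPoints(r); print(r)
b=b[b[:,1].argsort()]; lo=b[:2].mean(0); hi=b[2:].mean(0); print(lo,hi)
A=plane(w,lo,.085-.06*.565+.003);B=plane(w,hi,.085+.06*.565+.003); print(A,B,np.linalg.norm((B-A)[:2]),(A+B)/2,"yaw",np.degrees(np.arctan2(*(B-A)[1::-1])))
c=plane(w,np.array((502,444))/1.4,.08);print("cup",c)
p,R=tool();print("toolz yaw",np.degrees(np.arctan2(R[1,2],R[0,2])))
```

```text
[ 242  135   77  111 1250] [279.6664 189.5064]
((279.552734375, 189.4657440185547), (128.4076385498047, 10.648233413696289), 56.97613525390625)
[244.5624 135.6345] [314.5431 243.297 ]
[ 0.4242 -0.2652  0.0541] [ 0.521  -0.2396  0.1219] 0.10015961906252856 [ 0.4726 -0.2524  0.088 ] yaw 14.828584198967011
cup [ 0.6369 -0.2328  0.08  ]
toolz yaw -23.401968813944148
```

```bash
python3 -m jog '20 6 8.6 -10;40 6 8.6 -20;60 6 8.6 -30;80 6 8.6 -38.2;100 6 8.6 -38.2;120 6 8.6 -38.2;140 6 8.6 -38.2;140 6 8.6 -38.2'
python3 - <<'E'
from h import *
w=camera("wrist");save(w,"w2.png")
print(tool()[0],shift((.4902,-.2477,.0787)),status.get_obs()["tcp_rot"])
p,R=tool();print("toolz yaw",np.degrees(np.arctan2(R[1,2],R[0,2])))
for z in (.0974,): print(proj(w,(.4902,-.2477,z))*1.4, proj(w,[(.4242,-.2652,.051),(.521,-.2396,.119)])*1.4)
E
```

```text
time: 3.55
ee_pos: [0.4897, -0.2468, 0.0905]
tcp_rot: [137.6, 89.9, 152.4]
wrist_force: [0.2, -0.9, -0.0]
opening: 0.0856
[ 0.490232   -0.24719045  0.09161142] [12.91137211 -0.48641122 -0.15894423] [136.06429386  89.98800918 150.83991113]
toolz yaw 14.775617899078018
[[393.92324024 396.6778782 ]] [[394.25712385 171.09161019]
 [393.55367343 523.99702222]]
```

View pics/w2.png

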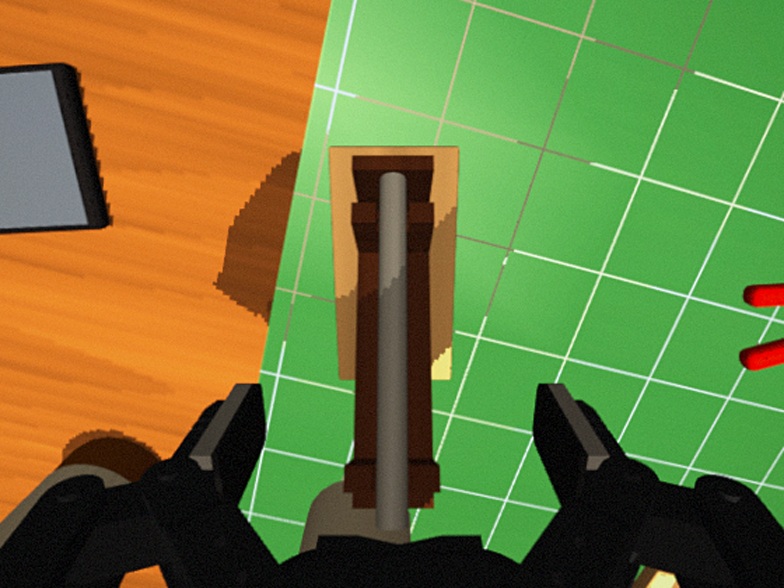

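The view shows the pin centred between the fingers along column 393, from (393,173) to (393,525), with the stop behind its low end. I'll descend and grip.

```bash
python3 -m jog '6 0 0 0;12.5 0 0 0;12.5 0 0 0;12.5 0 0 0;12.5 0 0 0;12.5 0 0 0;12.5 0 0 0;12.5 0 0 0' 1; python3 -m jog '0 0 0 0;0 0 0 0;0 0 0 0;0 0 0 0;0 0 0 0;0 0 0 0;0 0 0 0;0 0 0 0' 0 25
```

```text
time: 4.6
ee_pos: [0.4904, -0.2479, 0.0788]
tcp_rot: [-55.3, 90.0, -40.6]
wrist_force: [0.6, 0.6, 0.3]
opening: 0.0853
time: 5.6
ee_pos: [0.4905, -0.248, 0.0788]
tcp_rot: [-70.6, 90.0, -55.9]
wrist_force: [-0.6, -0.4, 0.9]
opening: 0.0093
```

```bash
python3 -m jog '-4 0 -4 0;-7 0 -7 0;-10 0 -10 0;-13 0 -14 0;-16 0 -17 0;-19 0 -21 0;-22 0 -25 0;-25 0 -29 0';  python3 - <<'E'
from h import *
w=camera("wrist");save(w,"w3.png",(140,80,280,260),2)
d=camera("side");p=proj(d,tool()[0])[0].astype(int);save(d,"d3.png",(p[0]-60,p[1]-60,120,120),5);print(p, status.get_obs()["wrist_force"])
a=cv2.imread("pics/w3.png");b=cv2.imread("pics/d3.png")[:520,:520]
cv2.imwrite("pics/v3.png",cv2.resize(np.hstack([a[:520],b[:520,:]]),(800,385)))
E
```

```text
time: 6.6
ee_pos: [0.4618, -0.2553, 0.1038]
tcp_rot: [156.0, 90.0, 170.7]
wrist_force: [-0.3, 0.8, -0.0]
opening: 0.0091
[244 255] [ 0.40484227 -0.78281509 -1.16462942]
```

View pics/v3.png

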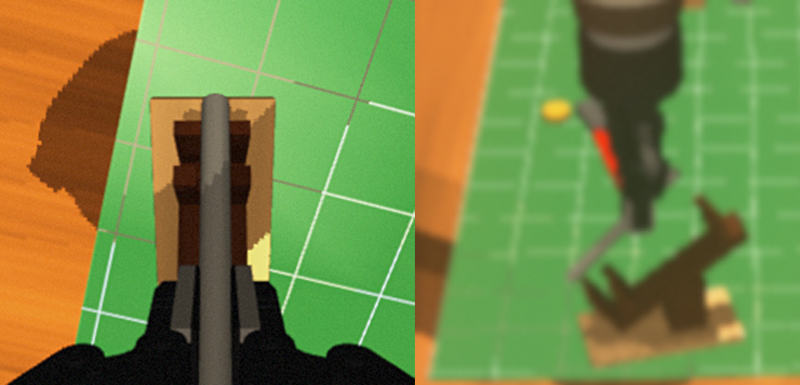

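The pin slid over the stop and is still at roughly 35-40°, with its low end visible beyond the stop at (213,97). I'll steepen it against the jamb block's fixed side face instead, and move so that the wrist camera sees the block on the way.

```bash
python3 -m jog '-40 0 0 0;-80 0 0 0;-120 10 20 10;-150 20 55 20;-150 40 90 30;-150 60 125 40;-150 80 160 50;-150 90 195 60' - 30; python3 -m jog '0 -5 20 10;0 0 35 20;0 0 35 30;0 0 35 40;0 0 35 44.8;0 0 35 44.8;0 0 35 44.8;0 0 35 44.8'
python3 - <<'E'
from h import *
w=camera("wrist");save(w,"w4.png")
p,R=tool();print(p,"toolz yaw",np.degrees(np.arctan2(R[1,2],R[0,2])),status.get_obs()["q"])
E
```

```text
time: 7.7
ee_pos: [0.6289, -0.1174, 0.2537]
tcp_rot: [-119.6, 90.0, -165.2]
wrist_force: [-0.2, -0.1, -0.3]
opening: 0.0092
time: 8.7
ee_pos: [0.6527, -0.1436, 0.2537]
tcp_rot: [-83.2, 90.0, -173.2]
wrist_force: [0.1, 0.0, -1.0]
opening: 0.0088
[ 0.65273018 -0.14355012  0.25375373] toolz yaw -90.03102111667683 [-1.24023557e+01  2.33955899e+01  3.47452915e+01  1.01354179e+02
 -1.95294103e-03  7.76286656e+01]
```

View pics/w4.png

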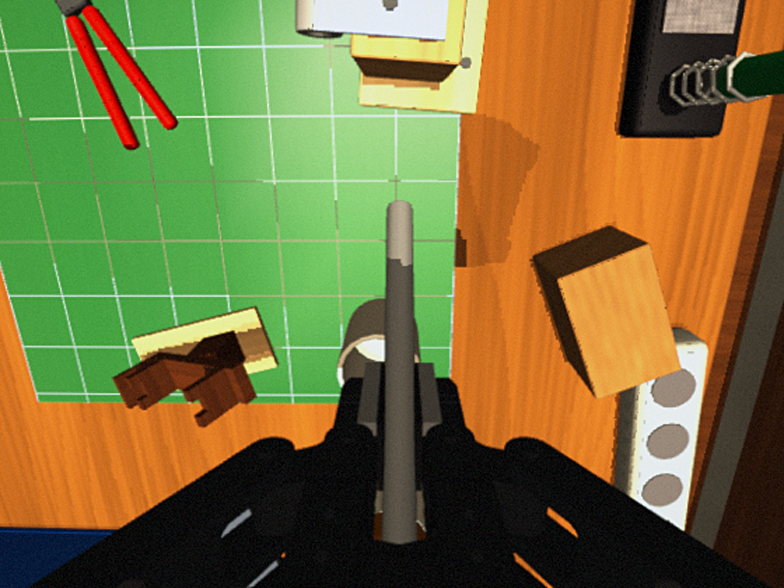

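The wrist view (right is +x, down is -y) shows the gripped pin with its low end at (400,205). The jamb's top right edge runs from (352,35) to (447,38), the cup is under the pin at about (380,345), and the rest is empty at left.

Run:
```python
from h import *
np.set_printoptions(precision=4,suppress=True)
w=camera("wrist");p,R=tool();g=p+[0,0,.0187]
for uv in[(400,205),(400,543)]:
    o,d=ray(w,np.array(uv)/1.4);q=o+d*(p[0]-o[0])/d[0] if abs(d[0])>.2 else None
    # point on ray in the vertical plane x~p0 at distance L from g: solve
    s=np.linspace(.05,.5,4000);Q=o+s[:,None]*d
    L=np.linalg.norm(Q-g,axis=1)
    for tgt in((.06,.07,.082,.09) if uv[1]<300 else (.03,.038,.05)):
        k=np.where(np.diff(np.sign(L-tgt)))[0]
        for i in k: v=Q[i]-g;print(uv,tgt,v,"el",np.degrees(np.arctan2(v[2],np.hypot(v[0],v[1]))))
for uv,z in[((352,36),.12),((447,38),.12),((358,75),.006),((360,106),.006),((475,112),.006),((300,36),.12)]: print(uv,plane(w,np.array(uv)/1.4,z))
print("cup",plane(w,np.array((380,372))/1.4,.08))
```

```text
(400, 205) 0.07 [0.0004 0.0677 0.0179] el 14.795524442491601
(400, 205) 0.07 [ 0.0005  0.0594 -0.0371] el -31.978598011312997
(400, 205) 0.082 [0.0004 0.0712 0.0408] el 29.842579011056653
(400, 205) 0.082 [ 0.0005  0.0559 -0.0599] el -46.97644898476553
(400, 205) 0.09 [0.0003 0.073  0.0527] el 35.83808979409154
(400, 205) 0.09 [ 0.0005  0.0541 -0.0719] el -53.040679507113005
(400, 543) 0.038 [ 0.0004 -0.0101  0.0367] el 74.55001825698126
(400, 543) 0.038 [ 0.0005 -0.0357  0.0128] el 19.747103627970887
(400, 543) 0.05 [0.0004 0.0041 0.0499] el 85.2981995470585
(400, 543) 0.05 [ 0.0005 -0.05   -0.0004] el -0.450422625841606
(352, 36) [ 0.6282 -0.0131  0.12  ]
(447, 38) [ 0.678  -0.0141  0.12  ]
(358, 75) [ 0.6217 -0.0207  0.006 ]
(360, 106) [ 0.6227 -0.0428  0.006 ]
(475, 112) [ 0.7116 -0.0471  0.006 ]
(300, 36) [ 0.6008 -0.013   0.12  ]
cup [ 0.6386 -0.2324  0.08  ]
```

The pin did pivot, to about 45°, which is steep enough to drop into the cup. I'll go above the cup and check.

```bash
python3 -m jog '20 -5 40 0;40 -10 80 0;60 -14.5 125 0;80 -14.5 125 0;100 -14.5 125 0;120 -14.5 125 0;120 -14.5 125 0;120 -14.5 125 0'
python3 - <<'E'
from h import *
np.set_printoptions(precision=4,suppress=True)
w=camera("wrist");d=camera("side")
a=cv2.resize(w["color"][80:360,120:440,::-1],None,fx=1.4,fy=1.4)
p=proj(d,(.638,-.24,.1))[0].astype(int);b=cv2.resize(d["color"][p[1]-45:p[1]+45,p[0]-40:p[0]+40,::-1],(348,392),interpolation=cv2.INTER_CUBIC)
cv2.imwrite("pics/v5.png",np.hstack([a,b]));print(a.shape,tool()[0],p)
E
```

```text
time: 9.8
ee_pos: [0.6383, -0.2686, 0.1348]
tcp_rot: [67.5, 89.9, -22.5]
wrist_force: [0.2, -0.3, -0.5]
opening: 0.0086
(392, 448, 3) [ 0.6385 -0.2687  0.1351] [306 252]
```

View pics/v5.png

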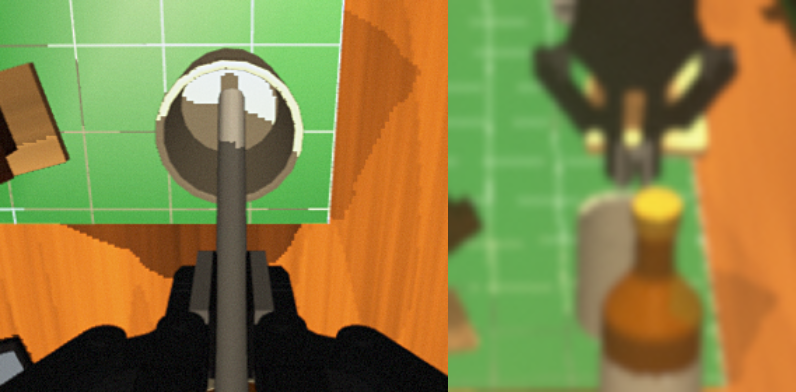

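The low end at (231,85) lies inside the mouth, which is centred at (230,130), and the pin is laterally centred. I'll lower it and release.

```bash
python3 -m jog '12 0 0 0;25 0 0 0;38 0 0 0;45 0 0 0;50 0 0 0;50 0 0 0;50 0 0 0;50 0 0 0'; python3 -m jog '0 0 0 0;0 0 0 0;0 0 0 0;0 0 0 0;0 0 0 0;0 0 0 0;0 0 0 0;0 0 0 0' 0.5 20
python3 - <<'E'
from h import *
w=camera("wrist");s=camera("scene")
a=cv2.resize(w["color"][40:340,120:440,::-1],None,fx=1.4,fy=1.4)
p=proj(s,(.638,-.24,.08))[0].astype(int);b=cv2.resize(s["color"][p[1]-45:p[1]+45,p[0]-37:p[0]+37,::-1],(348,420),interpolation=cv2.INTER_CUBIC)
cv2.imwrite("pics/v6.png",np.hstack([a,b]))
E
```

```text
time: 10.9
ee_pos: [0.6383, -0.2686, 0.0843]
tcp_rot: [66.8, 90.0, -23.3]
wrist_force: [-0.2, 0.3, -1.1]
opening: 0.0088
time: 11.9
ee_pos: [0.6381, -0.2686, 0.0838]
tcp_rot: [-96.5, 90.0, 173.4]
wrist_force: [-0.5, 0.1, -0.1]
opening: 0.0429
```

View pics/v6.png

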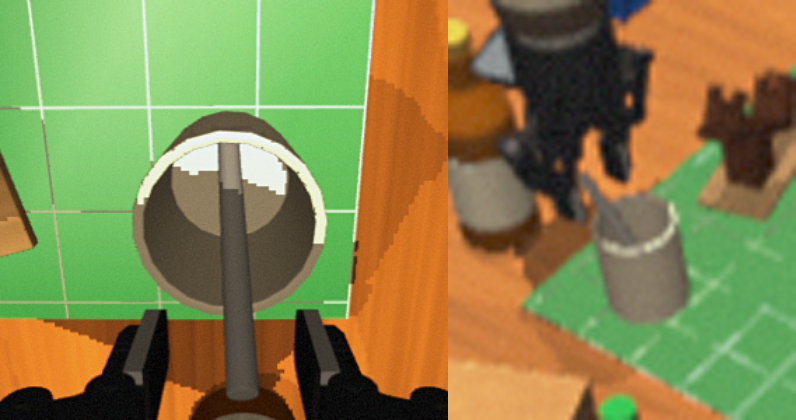

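The pin stands in the cup, leaning against the rim (wrist view (232,150)-(240,395); scene view, top end at (585,185)). Now I'll rise and look at the jamb from above its front.

```bash
python3 -m jog '-40 0 0 0;-90 0 0 0;-140 0 0 0;-180 -20 -45 -10;-216 -40 -90 -20;-216 -60 -135 -30;-216 -80 -180 -40;-216 -100 -225 -50' 1; python3 -m jog '0 44 -31 -10;0 90 -63 -20;0 95 -66 -30;0 95 -66 -40;0 95 -66 -40;0 95 -66 -40;0 95 -66 -40;0 95 -66 -40'
python3 - <<'E'
from h import *
w=camera("wrist");save(w,"w7.png");d=camera("side");s=camera("scene")
np.save("w7.npy",w,allow_pickle=True)
p,R=tool();print(p,"toolz yaw",np.degrees(np.arctan2(R[1,2],R[0,2])))
E
```

```text
time: 13.0
ee_pos: [0.5376, -0.0421, 0.3]
tcp_rot: [42.7, 90.0, 2.9]
wrist_force: [0.2, -0.4, 0.0]
opening: 0.0854
time: 14.0
ee_pos: [0.5491, 0.0716, 0.2998]
tcp_rot: [17.6, 90.0, 17.5]
wrist_force: [-0.0, -0.8, 0.6]
opening: 0.0852
[0.54905509 0.07168011 0.29979895] toolz yaw -0.1164940064532802
```

View pics/w7.png

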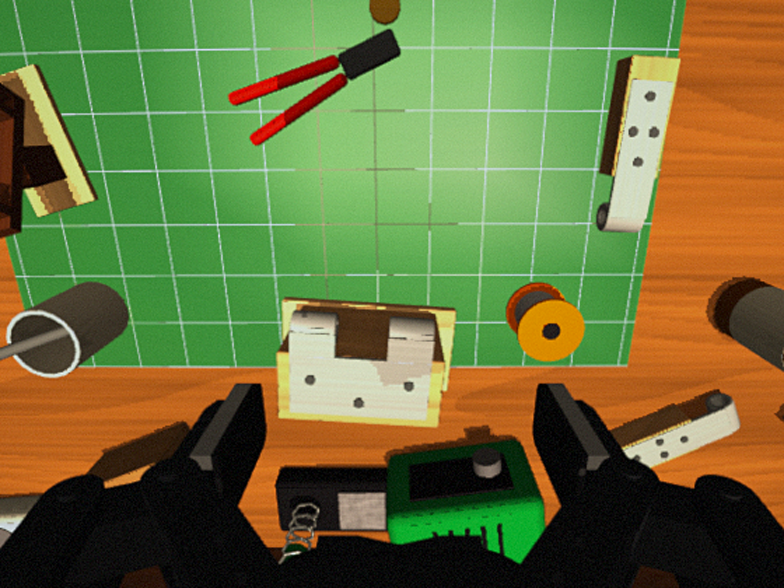

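The view shows the jamb top plate spanning (288-438, 315-420), with the gap between about (337,335) and (389,335) and the block's front top edge in the gap at row ~358. The leaf is at upper right: rail end at (655,57), strap down to the knuckle at (622,215). Spool is at (545,325), cup with pin at left. I'll measure with masks projected to known heights.

```bash
cat > m.py <<'E'
from h import *
np.set_printoptions(precision=4,suppress=True)
def white(w,box,smax=60,vmin=110):
    g=cv2.cvtColor(w["color"],cv2.COLOR_RGB2HSV).astype(int)
    m=((g[:,:,1]<smax)&(g[:,:,2]>vmin)).astype(np.uint8); k=np.zeros_like(m);x,y,X,Y=box;k[y:Y,x:X]=1;m*=k
    n,l,st,ce=cv2.connectedComponentsWithStats(m);i=1+st[1:,4].argmax();return (l==i).astype(np.uint8)
def rect(w,m,z):
    c=max(cv2.findContours(m,cv2.RETR_EXTERNAL,cv2.CHAIN_APPROX_NONE)[0],key=len)[:,0]
    P=np.array([plane(w,u,z)[:2] for u in c]); r=cv2.minAreaRect((P*1000).astype(np.float32)); return P,r,cv2.boxPoints(r)
E
python3 - <<'E'
from m import *
w=np.load("w7.npy",allow_pickle=True).item()
m=white(w,(425,40,490,175)); P,r,b=rect(w,m,.03); print("leaf strap z.03",r);print(b, m.sum())
m=white(w,(190,200,330,310)); P,r,b=rect(w,m,.12); print("jamb",r);print(b,m.sum())
# gap edges on rows
for row in(240,244,248,252): 
    xs=np.where(m[row])[0]; j=np.diff(xs).argmax(); print(row,xs[0],xs[j],xs[j+1],xs[-1],plane(w,(xs[j]+.5,row),.12)[:2],plane(w,(xs[j+1]-.5,row),.12)[:2])
for col in (248,254,260,266): 
    ys=np.where(m[:,col])[0]; print(col,ys[0],plane(w,(col,ys[0]-.5),.12)[:2])
for col in (212,220,228,236,280,288,296,304): 
    ys=np.where(m[:,col])[0]; print(col,ys[0],ys[-1],plane(w,(col,ys[0]-.5),.107)[:2])
E
```

```text
leaf strap z.03 ((492.20458984375, 276.78729248046875), (39.2619743347168, 129.65322875976562), 86.96602630615234)
[[426.4298 260.615 ]
 [555.9013 253.7527]
 [557.9794 292.9596]
 [428.5079 299.8219]] 2921
jamb ((638.5546264648438, 41.90320587158203), (107.72746276855469, 83.80007934570312), 86.04386138916016)
[[593.0382  -8.9414]
 [676.6387 -14.723 ]
 [684.071   92.7478]
 [600.4706  98.5294]] 5715
240 206 239 278 308 [0.6116 0.0248] [0.6116 0.0644]
244 206 239 278 309 [0.6161 0.0246] [0.6162 0.0644]
248 206 238 278 308 [0.6207 0.0234] [0.6208 0.0643]
252 207 238 277 308 [0.6254 0.0232] [0.6254 0.0632]
248 256 [0.6295 0.033 ]
254 256 [0.6295 0.0394]
260 257 [0.6307 0.0457]
266 257 [0.6307 0.052 ]
212 224 294 [ 0.5982 -0.0055]
220 225 294 [0.5993 0.003 ]
228 227 295 [0.6017 0.0114]
236 227 295 [0.6017 0.0199]
280 229 298 [0.6041 0.0669]
288 230 298 [0.6052 0.0754]
296 231 299 [0.6064 0.084 ]
304 233 296 [0.6088 0.0926]
```

```bash
python3 -m jog '0 50 -18 0;0 100 -36 1;30 150 -54 2;50 208 -71 3;75 208 -71 3;90 208 -71 3;90 208 -71 3;90 208 -71 3'
python3 - <<'E'
from h import *
w=camera("wrist");save(w,"w8.png")
np.save("w8.npy",w,allow_pickle=True)
p,R=tool();print(p,"toolz yaw",np.degrees(np.arctan2(R[1,2],R[0,2])))
E
```

```text
time: 15.15
ee_pos: [0.4789, 0.2793, 0.2109]
tcp_rot: [31.4, 89.9, 28.2]
wrist_force: [0.4, 0.9, -0.5]
opening: 0.0853
[0.47899225 0.27940762 0.21100299] toolz yaw -3.155722121874474
```

View pics/w8.png

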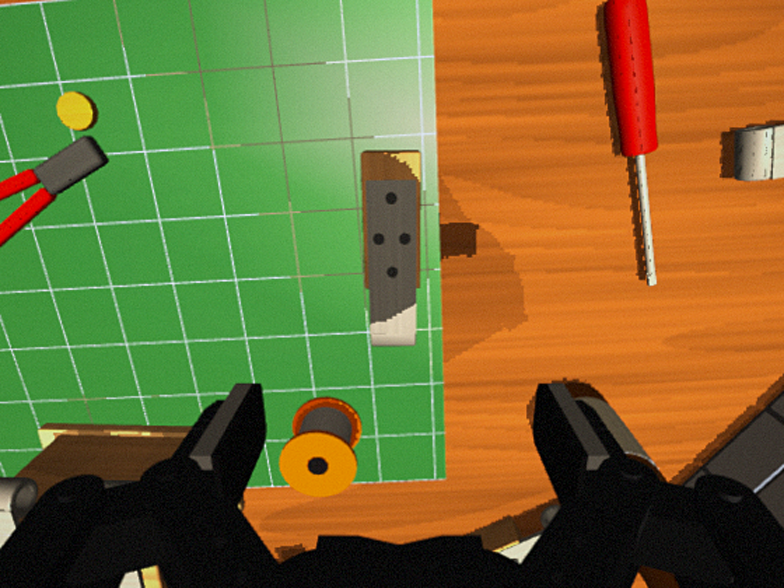

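The leaf lies aligned with the tool: rail top from row 151 to row 289 between columns 364 and 420, strap and knuckle end at row 345 (columns 371-416), centred on column 393.5. Now I'll compute.

```bash
python3 - <<'E'
from m import *
w=np.load("w8.npy",allow_pickle=True).item()
p,R=tool(); z=R[:,2]; y=R[:,1]
f=lambda u,h:(lambda d:(d@z*1000,d@y*1000))(plane(w,np.array(u)/1.4,h)-p)
print("near end",f((392,151.5),.03),"+60")
print("far end",f((393,289),.03),"-35")
cam=-cv2.Rodrigues(w["rvec"])[0].T@w["tvec"]
k=f((393.5,345.5),.017);c=(cam-p)@z*1000; a=np.arctan2(k[0]-c,(cam[2]-.017)*1000)
print("knuckle far sil",k,"axis",k[0]-13/np.cos(a),"-72 ->",k[0]-13/np.cos(a)-72)
print("centre y strap",[f(((l+r)/2,ro),.03)[1] for l,r,ro in((366.5,421,185),(371.5,416.5,330))],f((371.5,325),.03)[1]-f((416.5,325),.03)[1])
# jamb: refine from w7, near silhouette of knuckles with same approach
w=np.load("w7.npy",allow_pickle=True).item();cam=-cv2.Rodrigues(w["rvec"])[0].T@w["tvec"]
for u in((228,227),(280,229)):
    k=plane(w,(u[0],u[1]-.5),.107);a=np.arctan2(k[0]-cam[0],cam[2]-.107);print("jamb axis x at y",k[1],k[0]+.013/np.cos(a))
E
python3 - <<'E'
import cv2
im=cv2.imread("pics/w7.png")[290:435,265:465]
g=cv2.resize(im,None,fx=4,fy=4,interpolation=cv2.INTER_CUBIC);cv2.imwrite("pics/w7z.png",g)
E
```

```text
near end (np.float64(-69.38089921226046), np.float64(-4.010662927959163)) +60
far end (np.float64(25.952593206730448), np.float64(-3.6750605454312324)) -35
knuckle far sil (np.float64(76.91403755459471), np.float64(-3.619572854909094)) axis 62.521384111054374 -72 -> -9.478615888945626
centre y strap [np.float64(-2.922015272867945), np.float64(-3.0450847523900464)] -33.27370120638457
jamb axis x at y 0.011361816105987674 0.6156751133696633
jamb axis x at y 0.06686758683869563 0.618122958754343
```

View pics/w7z.png

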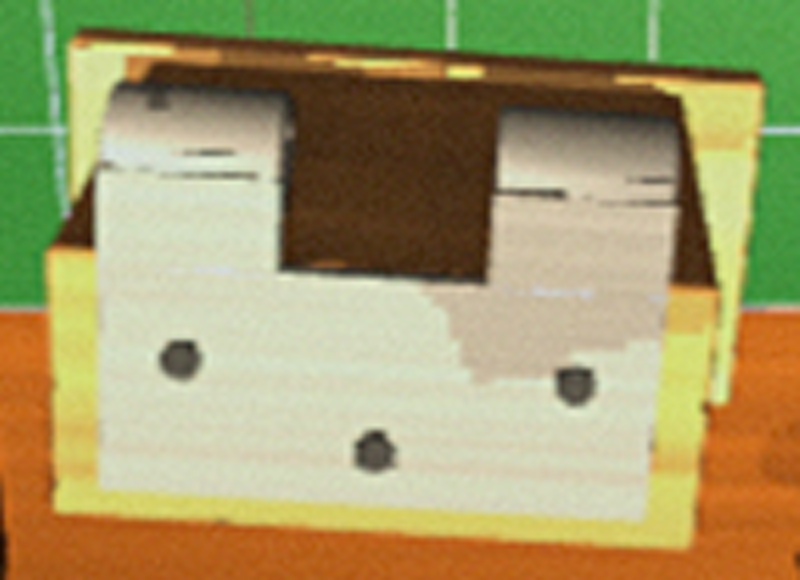

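The zoom shows the knuckle fronts at rows ~85 (left) and ~107 (right), the block's front top edge from (48,245) to (718,288), the gap edges at columns 281 and 487 on row ~250, and the back edge at (370,530). The mask had cut off the shaded knuckle fronts, so I'll recompute.

Run:
```python
from m import *
w=np.load("w7.npy",allow_pickle=True).item();cam=-cv2.Rodrigues(w["rvec"])[0].T@w["tvec"]
q=lambda u:((265+u[0]/4)/1.4,(290+u[1]/4)/1.4)
for u in((195,86),(587,107)):
    k=plane(w,q(u),.107);a=np.arctan2(k[0]-cam[0],cam[2]-.107);print("sil axis",k[0]+.013/np.cos(a),k[1])
P=lambda u:plane(w,q(u),.12)[:2]
fl,fr,bl,br=map(P,((48,246),(718,288),(55,514),(692,548)));print("corners",fl,fr,bl,br)
ex=(fr-fl);yaw=np.degrees(np.arctan2(-ex[0],ex[1]));print("yaw",yaw,np.linalg.norm(ex),np.linalg.norm(br-bl),np.linalg.norm(fl-bl))
bc=(fl+fr+bl+br)/4;u=np.array([np.cos(np.radians(yaw)),np.sin(np.radians(yaw))]);v=np.array([-u[1],u[0]])
print("centre",bc,"axis from block centre",bc-u*.048)
for a,b in(((281,240),(488,250)),((98,240),(674,250))):
    g=(P(a)+P(b))/2; print("gapmid",g, (g-bc)@v*1000, np.linalg.norm(P(a)-P(b)))
p,R=tool();K=p+(62.3*R[:,2]-3.1*R[:,1])/1000;G=K-.072*R[:,2];print("knuckle",K[:2],"rail",G[:2],np.degrees(np.arctan2(R[1,2],R[0,2])))
```

```text
sil axis 0.6110216574744979 0.007475898060090941
sil axis 0.6155303573702253 0.0819312716119914
corners [ 0.6243 -0.0197] [0.6333 0.1066] [ 0.6831 -0.0235] [0.6912 0.1032]
yaw -4.07786997121908 0.12666922870642705 0.12690780052550543 0.05899749263784842
centre [0.658  0.0416] axis from block centre [0.6101 0.0451]
gapmid [0.6241 0.0437] -0.34966661987233 0.03891600139090803
gapmid [0.6241 0.044 ] -0.08329992462562955 0.10831573686073546
knuckle [0.541  0.2729] rail [0.4691 0.2768] -3.155722121874474
```

```bash
python3 -m jog '40 -3.2 -9.6 0;80 -3.2 -9.6 0;120 -3.2 -9.6 0;150 -3.2 -9.6 0;175 -3.2 -9.6 0;195 -3.2 -9.6 0;205 -3.2 -9.6 0;209 -3.2 -9.6 0' 1; python3 -m jog '0 0 0 0;0 0 0 0;0 0 0 0;0 0 0 0;0 0 0 0;0 0 0 0;0 0 0 0;0 0 0 0' 0 80;python3 - <<'E'
from h import *
p,R=tool();print(p,R.round(4),status.get_obs()["wrist_force"])
E
```

```text
time: 16.2
ee_pos: [0.469, 0.2771, 0.0011]
tcp_rot: [32.3, 90.0, 29.2]
wrist_force: [0.9, 0.5, 0.6]
opening: 0.0852
time: 17.2
ee_pos: [0.4691, 0.2774, 0.0018]
tcp_rot: [23.9, 89.9, 20.8]
wrist_force: [0.1, -0.3, 5.8]
opening: 0.0388
[0.46913367 0.27743596 0.0018342 ] [[ 1.500e-03  5.370e-02  9.986e-01]
 [ 6.000e-04  9.986e-01 -5.370e-02]
 [-1.000e+00  7.000e-04  1.500e-03]] [ 0.05947394 -0.27562788  5.78279051]
```

```bash
python3 -m jog '-20 0 0 0;-50 0 0 0;-80 0 0 0;-91 -30 3 0.2;-91 -70 8 0.4;-91 -110 13 0.8;-91 -150 18 0.8;-91 -190 23 0.8'; python3 -m jog '0 -20 0 0;0 -32.4 0 0;0 -32.4 0 0;0 -32.4 0 0;0 -32.4 0 0;0 -32.4 0 0;0 -32.4 0 0;0 -32.4 0 0';python3 - <<'E'
from h import *
w=camera("wrist");np.save("w9.npy",w,allow_pickle=True);s=camera("scene");d=camera("side");np.save("s9.npy",s,allow_pickle=True);np.save("d9.npy",d,allow_pickle=True)
p,R=tool();print(p,np.degrees(np.arctan2(R[1,2],R[0,2])),shift((.480,.0539,.0918)),status.get_obs()["wrist_force"])
K=p+.072*R[:,2];K[2]=.107
print(proj(s,[K,(.6117,.0447,.107)]),proj(d,[K,(.6117,.0447,.107)]))
a=cv2.resize(w["color"][:,100:470,::-1],(400,454));
P=proj(s,(.59,.05,.107))[0].astype(int);b=cv2.resize(s["color"][P[1]-40:P[1]+40,P[0]-35:P[0]+35,::-1],(397,454),interpolation=cv2.INTER_CUBIC)
cv2.imwrite("pics/v9.png",np.hstack([a,b]));print(P)
E
```

```text
time: 18.2
ee_pos: [0.481, 0.085, 0.0916]
tcp_rot: [-172.1, 90.0, -176.0]
wrist_force: [0.5, -1.3, -3.1]
opening: 0.0387
time: 19.2
ee_pos: [0.4791, 0.054, 0.0918]
tcp_rot: [-143.0, 90.0, -146.9]
wrist_force: [-0.6, 0.5, -3.1]
opening: 0.0389
[0.47914813 0.05389705 0.09179125] -3.880959758326608 [-0.00871544  0.06060034  0.8497144 ] [ 0.81928995  0.87764084 -3.78387823]
[[281.89655236 202.66606312]
 [270.19363399 213.35740318]] [[275.05999131 199.10654294]
 [293.60995681 199.57581872]]
[275 209]
```

View pics/v9.png

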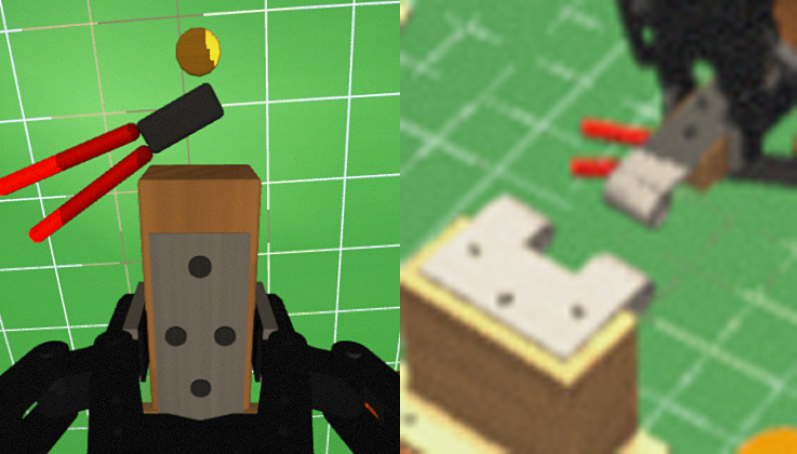

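The wrist view shows the leaf centred in the grip, with the rail's near top edge at row 180 (columns 140-260). In the scene view the leaf points at the open gap, level. I'll check the in-hand pose numerically.

Run:
```python
from m import *
w=np.load("w9.npy",allow_pickle=True).item();p,R=tool();k=370/400
f=lambda u,h:(lambda d:(d@R[:,2]*1000,d@R[:,1]*1000))(plane(w,(100+u[0]*k,u[1]*420/454),h)-p)
for u in((140,180),(260,180),(150,233),(250,233)): print(u,f(u,.12))
g=cv2.cvtColor(w["color"],cv2.COLOR_RGB2GRAY).astype(int)
print(g[155:180:1,285])
```

```text
(140, 180) (np.float64(-58.84781364177457), np.float64(-18.273227069574403))
(260, 180) (np.float64(-58.87626226891914), np.float64(19.853693349756824))
(150, 233) (np.float64(-40.9158490059684), np.float64(-15.860092973827209))
(250, 233) (np.float64(-40.94144017497596), np.float64(17.46941118345687))
[ 63  66  60  62  63  68  61  64  62  60  67  88  92  95  97  98  96 101
  97  98 102  98  94  99  96]
```

```bash
python3 -m jog '0 -0.7 12 0;0 -0.7 24 0;0 -0.7 34 0;0 -0.7 44 0;0 -0.7 52 0;0 -0.7 58 0;0 -0.7 60.7 0;0 -0.7 60.7 0'; python3 -m jog '0 0 0 0;0 0 0 0;0 0 0 0;0 0 0 0;0 0 0 0;0 0 0 0;0 0 0 0;0 0 0 0';python3 - <<'E'
from m import *
p,R=tool();print(p,np.degrees(np.arctan2(R[1,2],R[0,2])),shift((.5396,.0491,.0918)),status.get_obs()["wrist_force"],status.get_obs()["torque"])
s=camera("scene");d=camera("side");np.save("s10.npy",s,allow_pickle=True);np.save("d10.npy",d,allow_pickle=True)
P=proj(s,(.612,.045,.115))[0];print(P)
g=cv2.cvtColor(s["color"],cv2.COLOR_RGB2GRAY);x,y=P.astype(int)
print(g[y-14:y+14,x-22:x+22:1])
E
```

```text
time: 20.35
ee_pos: [0.5396, 0.0491, 0.0918]
tcp_rot: [168.1, 90.0, 164.3]
wrist_force: [0.9, -0.4, -2.8]
opening: 0.0389
time: 21.35
ee_pos: [0.5396, 0.0491, 0.0918]
tcp_rot: [-172.6, 90.0, -176.5]
wrist_force: [-0.5, -0.2, -2.2]
opening: 0.0388
[0.5396 0.0491 0.0918] -3.8804768589246663 [-0.0265  0.0167 -0.045 ] [-0.4709 -0.2403 -2.2415] [-0.0228  0.028  -0.0215]
[270.126  211.7783]
[[138 140 139 ...  38  28  30]
 [138 136 138 ...  36  29  31]
 [138 135 137 ...  34  27  29]
 ...
 [217 217 208 ... 137 137 134]
 [180 212 220 ... 136 137 137]
 [108 165 192 ... 139 139 136]]
```

There is no contact, and the wrist feels only the leaf's weight. I'll verify by gentle touch: the knuckle should meet the block's face about 5 mm further in, and the side knuckles 3 mm either way.

```bash
python3 -m jog '0 0 1 0;0 0 2 0;0 0 3 0;0 0 3.5 0;0 0 3.5 0;0 0 3.5 0;0 0 3.5 0;0 0 3.5 0'; python3 -m jog '0 0 0.5 0;0 0 1 0;0 0 1.5 0;0 0 1.5 0;0 0 1.5 0;0 0 1.5 0;0 0 1.5 0;0 0 1.5 0';python3 -m jog '0 0 0.5 0;0 0 1 0;0 0 1.5 0;0 0 1.5 0;0 0 1.5 0;0 0 1.5 0;0 0 1.5 0;0 0 1.5 0'
```

```text
time: 22.45
ee_pos: [0.5431, 0.0489, 0.0918]
tcp_rot: [-61.9, 90.0, -65.8]
wrist_force: [0.4, 0.1, -3.6]
opening: 0.0386
time: 23.45
ee_pos: [0.5446, 0.0488, 0.0918]
tcp_rot: [-158.0, 90.0, -161.9]
wrist_force: [0.6, -0.2, -3.8]
opening: 0.0389
time: 24.45
ee_pos: [0.5455, 0.0487, 0.0917]
tcp_rot: [179.2, 89.9, 175.4]
wrist_force: [-5.0, 0.3, -1.4]
opening: 0.0393
```

Contact came at +5.9 mm against the expected 5, so I'll set +0.9 mm and probe sideways.

```bash
python3 -m jog '0 0 -3 0;0 0 -5.6 0;0 0.5 -5.6 0;0 1 -5.6 0;0 1.5 -5.6 0;0 2 -5.6 0;0 2 -5.6 0;0 2 -5.6 0'; python3 -m jog '0 0.5 0 0;0 1 0 0;0 1.5 0 0;0 1.5 0 0;0 1.5 0 0;0 1.5 0 0;0 1.5 0 0;0 1.5 0 0';  python3 -m jog '0 -1 0 0;0 -2 0 0;0 -3 0 0;0 -4 0 0;0 -5 0 0;0 -5.5 0 0;0 -5.5 0 0;0 -5.5 0 0'; python3 -m jog '0 -0.5 0 0;0 -1 0 0;0 -1.5 0 0;0 -1.5 0 0;0 -1.5 0 0;0 -1.5 0 0;0 -1.5 0 0;0 -1.5 0 0'
```

```text
time: 25.45
ee_pos: [0.5407, 0.0508, 0.0918]
tcp_rot: [-81.1, 90.0, -85.0]
wrist_force: [1.1, -2.4, -3.2]
opening: 0.0386
time: 26.45
ee_pos: [0.5407, 0.0513, 0.0918]
tcp_rot: [-91.0, 89.9, -95.0]
wrist_force: [-0.8, -9.4, -2.0]
opening: 0.0386
time: 27.45
ee_pos: [0.5404, 0.0471, 0.0918]
tcp_rot: [50.4, 90.0, 46.5]
wrist_force: [0.2, 0.2, -3.0]
opening: 0.039
time: 28.45
ee_pos: [0.5403, 0.0455, 0.0918]
tcp_rot: [-113.0, 90.0, -116.8]
wrist_force: [0.2, 0.8, -3.7]
opening: 0.0388
```

```bash
python3 -m jog '0 -0.4 0 0;0 -0.8 0 0;0 -1 0 0;0 -1 0 0;0 -1 0 0;0 -1 0 0;0 -1 0 0;0 -1 0 0' ; python3 -m jog '0 -0.3 0 0;0 -0.5 0 0;0 -0.7 0 0;0 -0.7 0 0;0 -0.7 0 0;0 -0.7 0 0;0 -0.7 0 0;0 -0.7 0 0'
```

```text
time: 29.45
ee_pos: [0.5402, 0.0448, 0.0918]
tcp_rot: [95.6, 90.0, 91.7]
wrist_force: [0.0, 5.1, -3.0]
opening: 0.0387
time: 30.45
ee_pos: [0.5402, 0.0446, 0.0918]
tcp_rot: [91.4, 89.9, 87.6]
wrist_force: [-0.3, 7.9, -2.4]
opening: 0.0385
```

```bash
python3 -m jog '0 1 0 0;0 2 0 0;0 3 0 0;0 3.9 0 0;0 3.9 0 0;0 3.9 0 0;0 3.9 0 0;0 3.9 0 0'
python3 - <<'E'
from m import *
w=camera("wrist");o=np.load("w9.npy",allow_pickle=True).item()
G=lambda c,b:cv2.cvtColor(c["color"],cv2.COLOR_RGB2GRAY)[b[1]:b[3],b[0]:b[2]].astype(np.float32)
for b in((240,220,332,300),(240,300,332,370)): print("in-hand shift px",cv2.phaseCorrelate(G(o,b),G(w,b)))
p,R=tool();print(p,np.degrees(np.arctan2(R[1,2],R[0,2])),status.get_obs()["wrist_force"],status.get_obs()["torque"])
s=camera("scene");d=camera("side")
# bystanders vs start: difference masks
for n,c in(("scene",s),("side",d)):
    a=cv2.imread(f"pics/{n}0.png")[:,:,::-1]
    for nm,P in dict(spool=(.64,.2,.03),cup=(.637,-.233,.04),pliers=(.42,.02,.01),leafB=(.425,.58,.02),driver=(.4,.45,.01)).items():
        u,v=proj(c,P)[0].astype(int);q=np.s_[v-12:v+12,u-14:u+14];print(n,nm,np.abs(a[q].astype(int)-c["color"][q]).mean().round(1))
# pin still in cup: steel pixels above rim in scene
u,v=proj(s,(.637,-.25,.1))[0];print(u,v)
# side view heights: white knuckle row of loose leaf vs jamb
E
```

```text
time: 31.45
ee_pos: [0.5405, 0.0477, 0.0918]
tcp_rot: [-82.3, 90.0, -86.2]
wrist_force: [-0.3, 0.1, -2.3]
opening: 0.0389
in-hand shift px ((0.06933708023213825, 0.06272380506865716), 1.062067224085331)
in-hand shift px ((0.12349519234049211, -0.03549503432502377), 0.9279727817133621)
[0.5405 0.0477 0.0918] -3.8815090384615334 [-0.2602  0.2949 -2.3267] [ 0.0448 -0.0015  0.0078]
scene spool 2.2
scene cup 4.6
scene pliers 44.4
scene leafB 2.0
scene driver 2.4
side spool 15.7
side cup 10.4
side pliers 13.5
side leafB 9.7
side driver 9.0
196.94285843287014 184.52096562020995
```

Run:
```python
from workcell import bot,status
print(bot.job_done(),status.get_obs()["time"])
```

```text
the job is handed in; nothing more can be done
the job is handed in; nothing more can be done
```

I put the hinge pin in the holder cup, then picked up the leaf nearest the base. It is now held in the gripper with its knuckle in the jamb gap, free of the block. The job was handed in at about 31.5 s; no verdict was reported.

**Pin:** My first try at tilting it steeper against the rest's stop slid over the stop, but it still turned the pin to about 45°. I dropped it in from there, and a picture right after release showed it leaning in the cup.

**Leaf alignment, checked by light touch:**
- **Sideways:** the knuckle met the side knuckles at y = 0.0507 and 0.0449 m. That is 5.8 mm of play against the nominal 6 mm. I centred it at 0.0477 m.
- **Depth:** it met the block face 0.9 mm later than my camera estimate. I corrected by 0.9 mm.
- **Height:** the arm lifted it 90 mm, from 17 to 107 mm. I had no independent check of the height.

**Final state:** the force at the wrist was only the leaf's weight. The leaf had not shifted in the grip since before the touches (under 0.2 px in the wrist image).

**Checks that disagreed or were not made:**
- **Jamb axis:** camera estimates of its x position spread over about 3 mm, so I relied on the touch contact.
- **Bystanders:** comparing the scene camera with the start showed almost no change at the spool, driver and spare leaf. The pliers patch did differ, probably because of the arm and its shadow; they looked undisturbed in the last wrist picture. The side-view differences were moderate everywhere and told me little.
- **Pin, at the end:** I did not look at it again after the jamb view at about 14 s.

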